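Take the red case out of its tray pocket and stow it under the bench shelf

TASK

First move the paint jar that blocks the front of the low bench shelf up onto the shelf's top, standing upright. Then lift the red case straight up by its handle out of its tight tray pocket, set it down flat on the bench in front of the shelf and let go of it, then take or push it another way to slide it lengthwise under the shelf until its handle is under the shelf top, leaving it flat on the bench and pointing straight in. Do not disturb the mug, the spray can or the glue bottle, and do not knock the jar over.

Things in the scene. Friction and masses are not known exactly. Their poses are not given: they have to be found in the camera images.
- jar_centre (a point): Paint jar: an upright cylinder, 52 mm across and 80 mm tall, white with a blue band and yellow cap, about 0.22 kg. At the start it stands on the bench in front of the shelf. This point is its centre, 40 mm above its foot; its z axis points up.
- shelf: Low fixed bench shelf, open to the front and the back: a white board 270 mm wide (its y), 200 mm deep (its x) and 12 mm thick on two side walls 14 mm thick. Board underside 90 mm, top 102 mm above the bench; 242 mm free between the walls. The origin lies on the bench, right under the middle of the board's front edge; its x axis points level into the shelf (away from the robot), y along the front edge, z up. The board covers x = 0 to 200 mm, y = -135 to 135 mm.
- tray: Grey fixed tray block, 250 mm (its x) by 130 mm (its y) by 44 mm high, with one open pocket in the middle, 200 x 60 mm and 36 mm deep, floor 8 mm above the bench. The origin is the middle of its underside, z up. The case starts in the pocket with 2 mm play on each side, its lid flush with the tray's top, so that only its handle stands out.
- case_centre (a point): Red case: a closed box 196 mm long (its x), 56 mm wide (its y), 36 mm high, about 0.35 kg, the same at both ends, with a black bar handle in the middle of the lid. This point is the centre of the box body, 18 mm above its underside and 18 mm below its lid; x along the length, z up.
- case_handle (a point): Where to hold the case's handle: on the middle of the case, 60 mm above the case's underside (24 mm above the lid). The handle is a bar 54 mm long (along the case's x), 18 mm thick (its y), from 46 to 72 mm above the underside, on two short feet; pinch it across the case's y. Same axes as the case.
- mug_centre (a point): Green mug to leave alone, 80 mm across with a handle, 95 mm tall, standing on the bench; its centre, half-way up.
- can_centre (a point): Spray can, orange with a blue band, to leave alone, 52 mm across, 160 mm tall, standing on the bench; its centre, half-way up.
- glue_centre (a point): White glue bottle with a red cap, to leave alone, 48 mm across, 120 mm tall, standing at the back of the shelf's top; its centre, half-way up.
Not all that is in view belongs to the job. There is more than one size of the part that bears case_centre; the job needs the smallest.

How it is judged (in metres and radians):
On the way, in this order (a step that is already met when the one before it is completed fails the run):
1. the jar stands upright on top of the shelf, let go (z of jar_centre in the frame of shelf between 0.132 and 0.152 m and x of jar_centre in the frame of shelf between 0 and 0.2 m and y of jar_centre in the frame of shelf between -0.135 and 0.135 m and angle between jar_centre's own z axis and vertical below 0.15 rad and contact force between the fingers and jar below 0.2 N), for 0.2 s.
2. the case is lifted clear of the tray, level (height (world z) of case_centre above 0.07 m and angle between case_centre's own z axis and vertical below 0.25 rad), for 0.1 s.
3. the case is set down flat on the bench in front of the shelf and let go (height (world z) of case_centre below 0.024 m and angle between case_centre's own z axis and vertical below 0.1 rad and x of case_centre in the frame of shelf between -0.3 and 0 m and y of case_centre in the frame of shelf between -0.2 and 0.2 m and contact force between the fingers and case below 0.2 N), for 0.1 s.
At the end, for the whole second after the job is handed in: Jar upright (0.15 rad) at rest on the shelf top. Case flat on the bench (0.1 rad), at rest, along the shelf depth within 0.3 rad, its handle middle 12 to 120 mm behind the front edge, between the walls (z of jar_centre in the frame of shelf between 0.132 and 0.152 m and x of jar_centre in the frame of shelf between 0 and 0.2 m and y of jar_centre in the frame of shelf between -0.135 and 0.135 m and angle between jar_centre's own z axis and vertical below 0.15 rad and x of case_handle in the frame of shelf between 0.012 and 0.12 m and y of case_handle in the frame of shelf between -0.115 and 0.115 m and height (world z) of case_centre below 0.022 m and angle between case_centre's own z axis and vertical below 0.1 rad and angle between the x axis of case_centre and the x axis of shelf, either way round below 0.3 rad and linear speed of each of case, jar below 0.02 m/s); the robot touches nothing.
It fails at once if the jar is knocked over (angle between jar_centre's own z axis and vertical above 0.6 rad).
It fails at once if the green mug is moved by more than 25 mm or tipped (distance of mug_centre from where it was at the start of the episode above 0.025 m or angle between mug_centre's own z axis and vertical above 0.4 rad).
It fails at once if the orange spray can is moved by more than 25 mm or tipped (distance of can_centre from where it was at the start of the episode above 0.025 m or angle between can_centre's own z axis and vertical above 0.4 rad).
It fails at once if the glue bottle is moved by more than 25 mm or tipped (distance of glue_centre from where it was at the start of the episode above 0.025 m or angle between glue_centre's own z axis and vertical above 0.4 rad).
It also fails if it takes over 69 s, if anything falls off the work surface, if the arm or the gripper's body presses on something with over 40 N, if the wrist force passes 120 N, or if a joint passes its speed limit or range.

ROBOT

A 6-joint arm with a two-finger parallel gripper is mounted at the origin on the work surface. World frame = base frame: x ahead of the robot, y to its left, z up, the work surface at z = 0. Lengths are in mm, angles in rad, forces in N, time in s.
With the tool pointing down it reaches from about 400 to 925 mm from the base axis. Payload 12.5 kg.
Tool frame: the origin (TCP) lies on the centre line of the jaws, within the pads' length; the fingertips stand 19 mm ahead of it and the grasp point (between the pads) is the TCP; z points along the fingers, y is the line along which they close (so a half turn about z gives the same grasp; the last joint's range is limited). The gripper opens to 95 mm and grips with 3 to 60 N. Pads are 20 mm wide; open, the fingers measure 119 mm over their backs; the gripper's body (75 mm by 180 mm) begins 59 mm behind the grasp point.
Start: joints at [1.161, 0.491, 1.559, -0, 1.092, -0.106], TCP at [186.951, 596.403, 205.961] pointing down, gripper open.
Joint ranges: [-3.1, 3.1], [-0.84, 2.19], [0.05, 2.79], [-1.13, 4.28], [0.06, 2.93], [-2.69, 2.69]. Speed limits (rad/s): [2.22, 2.22, 2.79, 3.14, 3.14, 3.14].

INTERFACE

Orientations are given as [roll, pitch, yaw] about the fixed x, y, z axes, in that order (R = Rz(yaw) Ry(pitch) Rx(roll)).
In Python, from cell import state, read_camera, job_done gives the robot as it stands.
- The arm moves only by the tool arm_command, never from a script. Its argument "deltas" is a list of rows, each an object of numbers: "dx", "dy", "dz": the shift along the world's x, y, z in m; "yaw": the turn about the world's z in degrees. In form: [{"dx": .., "dy": .., "dz": .., "yaw": ..}, ...]. A call has 1 to 20 rows; each row shifts and turns the commanded pose from where the row before left it; what a row does not reach is not made up. A row lasts 1/10 s, in which the tool goes at most 50 mm and 8.59 degrees, less where a joint would pass 70% of its speed; a pose out of reach is approached as far as the arm can. A call with a gripper value outside its range is refused whole. "gripper" is the finger opening in m, from 0 to 0.0951, set as the call begins (left out, the last holds). The fingers move at their own pace and stop on an object; the grip force is fixed at half the most. Time passes only in rows, so rows that do not move let the fingers close. It gives the time, the measured TCP pose, the force, the opening and the grip force at its end, in the units of the state.
- state(): the state, without advancing time (a new reading comes with each control period).
- read_camera(name): name is "scene" or "side" or "wrist"; returns a dict with "color" (480x640x3 uint8, red, green, blue), "range_z" (480x640 float32, mm along the optical axis (not along the pixel's ray), 0 where there is no reading), "fx", "fy", "cx", "cy" (pixels), "extrinsics" (4x4, takes a point from camera to world coordinates). Camera axes: x right, y up, looking along -z (the intrinsics and any distortion apply to the point x, -y, -z); pixel columns grow to the right and rows downward; lengths in mm; the calibration is good to about 2 mm. A picture is of the moment at which its call begins.
- job_done(): hands the job in; it is judged then, once.
The state is a dict: "t": time; "joints": joint angles; "qvel": joint speeds; "tau": joint torques, N m; "eef_pos": TCP position; "tcp_rot": TCP orientation; "ft_force": force on the tool from outside, world axes, zero at the start; "moment": the same for the moment, N m; "opening": opening from 0.0 (shut) to 1.0 (fully open); "grip_force": force on a finger pad.
Only numpy, scipy, OpenCV 4.12 (cv2) and the standard library are available. Lean on these libraries where they do the work, as an engineer would, in place of code of your own. Each camera call takes 0.05 s, during which the arm holds its last target. There are 200 camera calls.

## Working session

There is one attempt and no reset: what is moved stays moved. The work goes in short steps, Python scripts to look and compute and a tool call to move; the robot and the scene stay as the last step left them, time stands still between calls to the robot, and variables do not carry over. Pictures are saved under pics/ and viewed, at most 10 in all, crops included, and the job is handed in when it is done.

Besides the shell and the picture viewer there is one more tool, called after "Call:" in YAML: its name, and indented under it one key for each argument. arm_command: Moves the arm, as the interface text tells. Its arguments: {"type":"object","properties":{"deltas":{"type":"array"},"gripper":{"type":"number"}},"required":["deltas"]}

```bash
mkdir -p pics; ls; cat > h.py <<'E'
import numpy as np, cv2
from cell import state, read_camera, job_done
def cam(n):
    c=read_camera(n); z=c["range_z"]; v,u=np.mgrid[0:480,0:640]
    P=np.stack([(u-c["cx"])/c["fx"]*z,-(v-c["cy"])/c["fy"]*z,-z],-1)
    E=np.array(c["extrinsics"]); W=P@E[:3,:3].T+E[:3,3]; W[z==0]=np.nan
    return c["color"],W
def save(n,im): cv2.imwrite("pics/"+n,im[...,::-1])
E
python3 - <<'E'
from h import *
for n in("scene","side"):
    im,W=cam(n); save(n+".png",im); np.savez(n+".npz",im=im,W=W)
print(state())
E
```

```text
pics
{'t': 0.1, 'joints': array([ 1.16140018e+00,  4.91460790e-01,  1.55937458e+00, -2.63736472e-05,
        1.09171274e+00, -1.05592191e-01]), 'qvel': array([-0.00078542, -0.00211256, -0.00167981, -0.00037813, -0.0019668 ,
        0.00023315]), 'tau': array([ 2.83790527e-03, -6.13622904e+01, -2.58608240e+01,  6.94035343e-02,
        4.70248132e-02, -4.63121944e-05]), 'eef_pos': array([186.86159561, 596.18086322, 205.44890195]), 'tcp_rot': array([-3.14064005e+00, -7.74393825e-05,  2.83780083e+00]), 'ft_force': array([ 0.34536805, -0.54787907, -0.38179463]), 'moment': array([ 0.03856592,  0.04824237, -0.02433922]), 'grip_force': 0.0, 'opening': 0.9993436257671426}
```

View pics/scene.png

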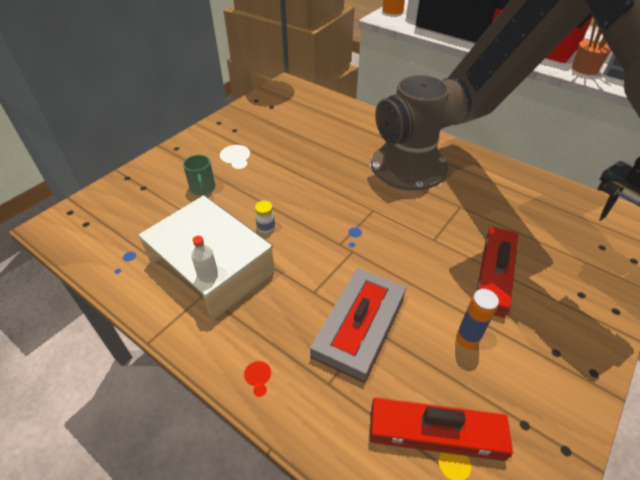

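View pics/side.png

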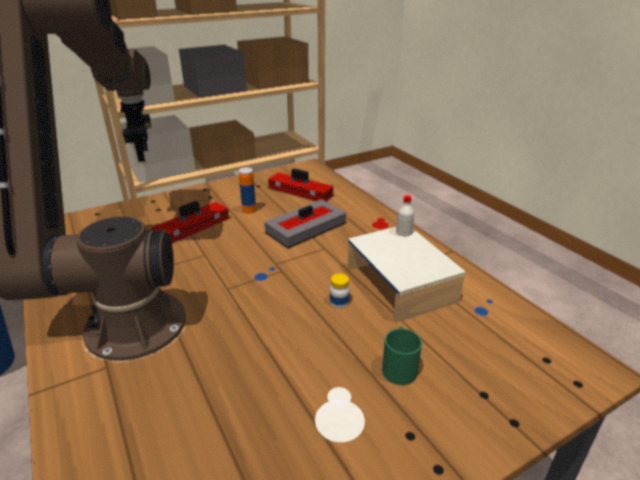

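Scene image: the mug is at (200,175), the jar at (265,217), the shelf top at (205,250), the glue at (204,260), the tray at (360,322) and the can at (478,318). The side view shows the same layout. There are three red cases: (360,315) in the tray, (497,270) beside the can, and (440,428) at the bench edge. The one in the tray pocket fits the description. I'll check the sizes and take a crop.

```bash
cat > m.py <<'E'
from h import *
D=[np.load(n+".npz") for n in("scene","side")]
def pts(k,box=None):
    im,W=D[k]["im"],D[k]["W"]; m=np.isfinite(W[...,2])
    if box: b=np.zeros_like(m); b[box[1]:box[3],box[0]:box[2]]=1; m&=b
    hsv=cv2.cvtColor(im,cv2.COLOR_RGB2HSV)
    return W[m],hsv[m].astype(int)
def rect(n,p):
    r=cv2.minAreaRect(p[:,:2].astype(np.float32)); print(n,len(p),np.round(r[0]),np.round(r[1]),round(r[2],1),"z",np.round(np.percentile(p[:,2],[2,50,98]),0))
sel=lambda w,h,c:w[c(w,h)]
boxes=[dict(tray=(305,262,412,385),caseR=(470,222,525,315),caseF=(365,395,515,460),jar=(250,198,280,235),shelf=(135,190,275,315),mug=(180,150,218,198),can=(450,285,500,350),glue=(188,232,220,285)),
       dict(tray=(260,198,350,245),caseR=(150,200,232,240),caseF=(265,168,335,200),jar=(325,272,355,308),shelf=(345,225,465,320),mug=(380,325,425,385),can=(235,165,260,215),glue=(395,194,416,238))]
for k in(0,1):
    B=boxes[k]; print("cam",k)
    for n in("tray","caseR","caseF"):
        w,h=pts(k,B[n]); red=((h[:,0]<8)|(h[:,0]>172))&(h[:,1]>150)&(h[:,2]>90)&(w[:,2]>15)
        p=w[red]; zt=np.percentile(p[:,2],80); rect(n+" red",p[abs(p[:,2]-zt)<6])
        p=w[(h[:,2]<60)&(w[:,2]>zt+14)]
        if len(p)>4: rect(n+" handle",p)
    w,h=pts(k,B["tray"]); p=w[(h[:,1]<60)&(abs(w[:,2]-44)<5)]; rect("tray",p)
    w,h=pts(k,B["shelf"]); p=w[(h[:,1]<70)&(abs(w[:,2]-102)<5)]; rect("shelf",p)
    for n,H in(("jar",80),("mug",95),("can",160),("glue",222)):
        w,h=pts(k,B[n]); lo=110 if n=="glue" else 12
        p=w[(w[:,2]>lo)&(w[:,2]<H+15)]; rect(n,p)
        p=p[p[:,2]>H-7]
        if len(p)>3: rect(n+" top",p)
E
python3 m.py
python3 - <<'E'
import cv2
i=cv2.imread("pics/scene.png")[215:475,300:530]; cv2.imwrite("pics/crop.png",cv2.resize(i,None,fx=2.3,fy=2.3,interpolation=2))
E
```

```text
cam 0
tray red 1506 [608. 208.] [196.  56.] 10.2 z [41. 44. 48.]
tray handle 33 [618. 218.] [11. 35.] 79.4 z [63. 72. 78.]
caseR red 1695 [271. 401.] [256.  74.] 16.0 z [44. 48. 51.]
caseR handle 269 [275. 401.] [65. 22.] 15.8 z [67. 94. 98.]
caseF red 4445 [721. 464.] [ 73. 258.] 29.6 z [44. 48. 51.]
caseF handle 250 [731. 467.] [10. 67.] 22.0 z [69. 83. 94.]
tray 3409 [609. 209.] [251. 130.] 10.0 z [41. 44. 48.]
shelf 5909 [ 690. -201.] [274. 204.] 84.6 z [ 99. 102. 106.]
jar 493 [ 499. -182.] [49. 52.] 29.1 z [14. 57. 83.]
jar top 183 [ 498. -184.] [45. 44.] 33.8 z [73. 80. 84.]
mug 969 [ 511. -402.] [215.  79.] 65.6 z [15. 68. 98.]
mug top 182 [ 512. -402.] [215.  78.] 65.4 z [ 88.  94. 102.]
can 1644 [427. 426.] [180.  69.] 6.1 z [ 16. 106. 162.]
can top 399 [489. 424.] [48. 46.] 21.0 z [154. 160. 163.]
glue 834 [ 765. -107.] [38. 48.] 52.2 z [113. 174. 223.]
glue top 93 [ 761. -113.] [22. 21.] 13.8 z [216. 222. 225.]
cam 1
tray red 363 [607. 209.] [196.  57.] 11.3 z [40. 44. 47.]
tray handle 82 [603. 204.] [47. 16.] 10.3 z [60. 71. 82.]
caseR red 587 [271. 398.] [256.  76.] 16.1 z [44. 47. 51.]
caseR handle 351 [174. 186.] [517.  64.] 66.0 z [ 65.  93. 263.]
caseF red 474 [717. 462.] [ 77. 256.] 30.3 z [43. 47. 51.]
caseF handle 126 [713. 455.] [21. 67.] 39.0 z [63. 80. 96.]
tray 742 [607. 205.] [249. 133.] 10.1 z [40. 44. 47.]
shelf 4034 [ 690. -201.] [271. 206.] 84.5 z [ 99. 102. 105.]
jar 546 [ 493. -187.] [50. 51.] 6.8 z [14. 55. 82.]
jar top 180 [ 495. -185.] [46. 47.] 6.1 z [74. 80. 83.]
mug 1770 [ 484. -452.] [94. 81.] 88.8 z [15. 63. 96.]
mug top 296 [ 485. -458.] [80. 79.] 14.2 z [88. 93. 97.]
can 623 [487. 420.] [56. 52.] 29.7 z [ 15.  96. 161.]
can top 80 [488. 425.] [50. 45.] 20.0 z [153. 160. 162.]
glue 546 [ 754. -117.] [39. 49.] 33.0 z [112. 163. 222.]
glue top 41 [ 761. -113.] [23. 22.] 28.5 z [216. 221. 225.]
```

View pics/crop.png

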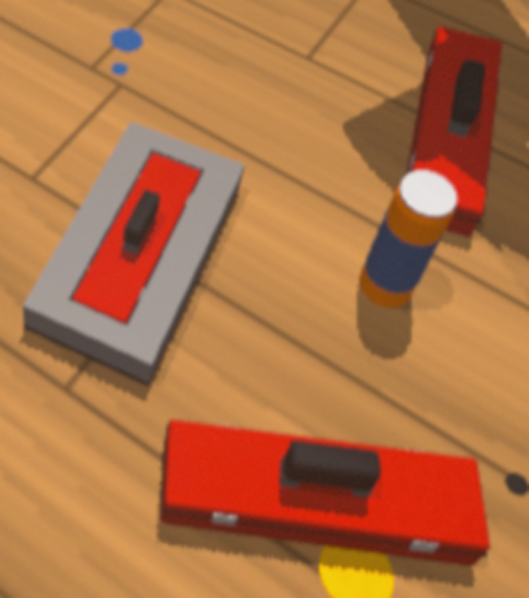

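The crop shows the 196x56 mm case sitting in the grey tray pocket at scene (360,315). The other two, at (497,270) and (440,428), measure 257x75 mm, so they are decoys. Now the jar: TCP to about (497,-184), jaws along the shelf's y (84.6°).

Call:
arm_command:
  deltas:
    - {"dz":0.02}
    - {"dx":0.0165,"dy":-0.025,"yaw":0.75}
    - {"dx":0.0165,"dy":-0.025,"yaw":0.75}
    - {"dx":0.0165,"dy":-0.025,"yaw":0.75}
    - {"dx":0.0165,"dy":-0.025,"yaw":0.75}
    - {"dx":0.0165,"dy":-0.025,"yaw":0.75}
    - {"dx":0.0165,"dy":-0.025,"yaw":0.75}
    - {"dx":0.0165,"dy":-0.025,"yaw":0.75}
    - {"dx":0.0165,"dy":-0.025,"yaw":0.75}
    - {"dx":0.0165,"dy":-0.025,"yaw":0.75}
    - {"dx":0.0165,"dy":-0.025,"yaw":0.75}
    - {"dx":0.0165,"dy":-0.025,"yaw":0.75}
    - {"dx":0.0165,"dy":-0.025,"yaw":0.75}
    - {"dx":0.0165,"dy":-0.025,"yaw":0.75}
    - {"dx":0.0165,"dy":-0.025,"yaw":0.75}
    - {"dx":0.0165,"dy":-0.025,"yaw":0.75}
    - {"dx":0.0165,"dy":-0.025,"yaw":0.75}
  gripper: 0.095

```text
$.deltas[0]: bad value
```

Call:
arm_command:
  deltas:
    - {"dx":0,"dy":0,"dz":0.02,"yaw":0}
    - {"dx":0.0165,"dy":-0.025,"dz":0,"yaw":0.75}
    - {"dx":0.0165,"dy":-0.025,"dz":0,"yaw":0.75}
    - {"dx":0.0165,"dy":-0.025,"dz":0,"yaw":0.75}
    - {"dx":0.0165,"dy":-0.025,"dz":0,"yaw":0.75}
    - {"dx":0.0165,"dy":-0.025,"dz":0,"yaw":0.75}
    - {"dx":0.0165,"dy":-0.025,"dz":0,"yaw":0.75}
    - {"dx":0.0165,"dy":-0.025,"dz":0,"yaw":0.75}
    - {"dx":0.0165,"dy":-0.025,"dz":0,"yaw":0.75}
    - {"dx":0.0165,"dy":-0.025,"dz":0,"yaw":0.75}
    - {"dx":0.0165,"dy":-0.025,"dz":0,"yaw":0.75}
    - {"dx":0.0165,"dy":-0.025,"dz":0,"yaw":0.75}
    - {"dx":0.0165,"dy":-0.025,"dz":0,"yaw":0.75}
    - {"dx":0.0165,"dy":-0.025,"dz":0,"yaw":0.75}
    - {"dx":0.0165,"dy":-0.025,"dz":0,"yaw":0.75}
    - {"dx":0.0165,"dy":-0.025,"dz":0,"yaw":0.75}
    - {"dx":0.0165,"dy":-0.025,"dz":0,"yaw":0.75}
  gripper: 0.095

```text
t: 1.8
eef_pos: [451.4, 195.3, 225.8]
tcp_rot: [-3.142, -0.0, 3.048]
ft_force: [0.3, 0.2, -0.2]
opening: 1.001
grip_force: 0.0
```

Call:
arm_command:
  deltas:
    - {"dx":0.004,"dy":-0.032,"dz":0,"yaw":0}
    - {"dx":0.004,"dy":-0.032,"dz":0,"yaw":0}
    - {"dx":0.004,"dy":-0.032,"dz":0,"yaw":0}
    - {"dx":0.004,"dy":-0.032,"dz":0,"yaw":0}
    - {"dx":0.004,"dy":-0.032,"dz":0,"yaw":0}
    - {"dx":0.004,"dy":-0.032,"dz":0,"yaw":0}
    - {"dx":0.004,"dy":-0.032,"dz":0,"yaw":0}
    - {"dx":0.004,"dy":-0.032,"dz":0,"yaw":0}
    - {"dx":0.004,"dy":-0.032,"dz":0,"yaw":0}
    - {"dx":0.004,"dy":-0.032,"dz":0,"yaw":0}
    - {"dx":0.004,"dy":-0.032,"dz":0,"yaw":0}
    - {"dx":0.001,"dy":-0.027,"dz":0,"yaw":0}
    - {"dx":0,"dy":0,"dz":0,"yaw":0}
    - {"dx":0,"dy":0,"dz":-0.03,"yaw":0}
    - {"dx":0,"dy":0,"dz":-0.03,"yaw":0}

```text
t: 3.3
eef_pos: [496.0, -182.3, 165.6]
tcp_rot: [-3.141, 0.001, 3.047]
ft_force: [-0.1, -0.5, -0.9]
opening: 1.001
grip_force: 0.0
```

```bash
python3 - <<'E'
from h import *
im,W=cam("wrist"); save("w1.png",im)
p=W[np.isfinite(W[...,2])]; q=p[(p[:,2]>70)&(p[:,2]<86)&(abs(p[:,0]-497)<60)&(abs(p[:,1]+184)<60)]
print(len(q), len(q) and cv2.minAreaRect(q[:,:2].astype(np.float32)), state()["eef_pos"])
E
```

```text
2931 ((496.17755126953125, -184.15199279785156), (45.324405670166016, 45.64726257324219), 84.72714233398438) [ 494.06540717 -181.23849557  160.93924695]
```

Call:
arm_command:
  deltas:
    - {"dx":0,"dy":-0.001,"dz":-0.03,"yaw":0}
    - {"dx":0,"dy":0,"dz":-0.03,"yaw":0}
    - {"dx":0,"dy":0,"dz":-0.03,"yaw":0}
    - {"dx":0,"dy":0,"dz":-0.015,"yaw":0}
    - {"dx":0,"dy":0,"dz":0,"yaw":0}
    - {"dx":0,"dy":0,"dz":0,"yaw":0}

```text
t: 3.95
eef_pos: [496.3, -183.4, 61.7]
tcp_rot: [3.142, 0.0, 3.048]
ft_force: [-0.1, -1.2, 0.8]
opening: 0.998
grip_force: 0.0
```

Call:
arm_command:
  deltas:
    - {"dx":0,"dy":0,"dz":0,"yaw":0}
    - {"dx":0,"dy":0,"dz":0,"yaw":0}
    - {"dx":0,"dy":0,"dz":0,"yaw":0}
    - {"dx":0,"dy":0,"dz":0,"yaw":0}
    - {"dx":0,"dy":0,"dz":0,"yaw":0}
    - {"dx":0,"dy":0,"dz":0,"yaw":0}
    - {"dx":0,"dy":0,"dz":0,"yaw":0}
    - {"dx":0,"dy":0,"dz":0,"yaw":0}
  gripper: 0.02

```text
t: 4.75
eef_pos: [495.9, -183.6, 60.9]
tcp_rot: [3.141, -0.0, 3.047]
ft_force: [0.3, 0.1, 0.6]
opening: 0.483
grip_force: 30.0
```

Call:
arm_command:
  deltas:
    - {"dx":0,"dy":0,"dz":0.02,"yaw":0}
    - {"dx":0,"dy":0,"dz":0.03,"yaw":0}
    - {"dx":0,"dy":0,"dz":0.03,"yaw":0}
    - {"dx":0,"dy":0,"dz":0.03,"yaw":0}
    - {"dx":0,"dy":0,"dz":0.02,"yaw":0}
    - {"dx":0,"dy":0,"dz":0,"yaw":0}
    - {"dx":0.02,"dy":-0.007,"dz":0,"yaw":0}
    - {"dx":0.02,"dy":-0.007,"dz":0,"yaw":0}
    - {"dx":0.02,"dy":-0.007,"dz":0,"yaw":0}
    - {"dx":0.02,"dy":-0.007,"dz":0,"yaw":0}
    - {"dx":0.02,"dy":-0.007,"dz":0,"yaw":0}
    - {"dx":0.02,"dy":-0.007,"dz":0,"yaw":0}
    - {"dx":0.02,"dy":-0.006,"dz":0,"yaw":0}
    - {"dx":0.02,"dy":-0.006,"dz":0,"yaw":0}
    - {"dx":0,"dy":0,"dz":0,"yaw":0}
    - {"dx":0,"dy":0,"dz":0,"yaw":0}
    - {"dx":0,"dy":0,"dz":-0.01,"yaw":0}
    - {"dx":0,"dy":0,"dz":-0.008,"yaw":0}
    - {"dx":0,"dy":0,"dz":0,"yaw":0}
    - {"dx":0,"dy":0,"dz":0,"yaw":0}

```text
t: 6.75
eef_pos: [655.7, -237.5, 172.7]
tcp_rot: [3.141, -0.0, 3.047]
ft_force: [-0.7, 0.4, -1.6]
opening: 0.485
grip_force: 30.0
```

```bash
python3 - <<'E'
from h import *
im,W=cam("side"); 
hsv=cv2.cvtColor(im,cv2.COLOR_RGB2HSV)
x=im[170:330,300:500]; save("s2.png",cv2.resize(x,None,fx=3.5,fy=3.5))
E
```

```text
(no output)
```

View pics/s2.png

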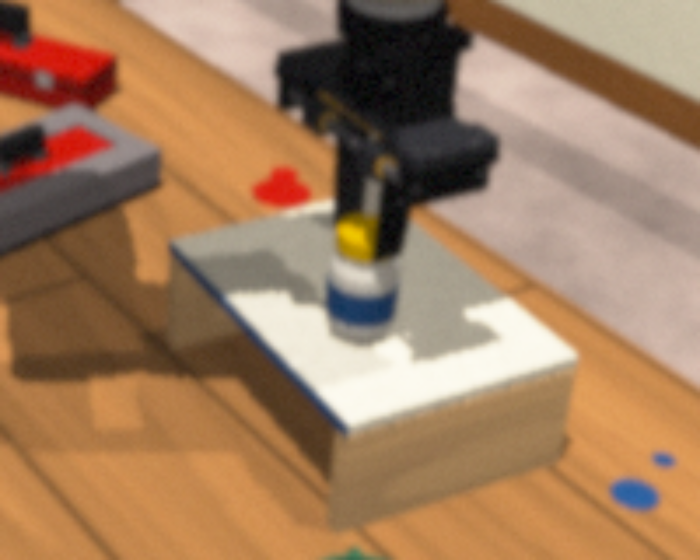

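The crop shows the jar at (360,290), upright in the jaws just above the shelf top and clear of the front edge. I'll lower it gently until it touches.

Call:
arm_command:
  deltas:
    - {"dx":0,"dy":0,"dz":-0.004,"yaw":0}
    - {"dx":0,"dy":0,"dz":-0.003,"yaw":0}
    - {"dx":0,"dy":0,"dz":-0.002,"yaw":0}
    - {"dx":0,"dy":0,"dz":0,"yaw":0}
    - {"dx":0,"dy":0,"dz":0,"yaw":0}
    - {"dx":0,"dy":0,"dz":0,"yaw":0}

```text
t: 7.4
eef_pos: [656.0, -237.6, 164.1]
tcp_rot: [3.142, 0.0, 3.047]
ft_force: [0.2, 0.7, -2.5]
opening: 0.48
grip_force: 30.0
```

Call:
arm_command:
  deltas:
    - {"dx":0,"dy":0,"dz":-0.001,"yaw":0}
    - {"dx":0,"dy":0,"dz":0,"yaw":0}
    - {"dx":0,"dy":0,"dz":0,"yaw":0}

```text
t: 7.7
eef_pos: [656.0, -237.6, 163.0]
tcp_rot: [-3.142, 0.0, 3.047]
ft_force: [1.4, -0.4, -1.9]
opening: 0.482
grip_force: 30.0
```

Call:
arm_command:
  deltas:
    - {"dx":0,"dy":0,"dz":-0.001,"yaw":0}
    - {"dx":0,"dy":0,"dz":0,"yaw":0}
    - {"dx":0,"dy":0,"dz":0,"yaw":0}

```text
t: 8.0
eef_pos: [656.2, -237.7, 163.0]
tcp_rot: [-3.141, 0.001, 3.047]
ft_force: [-0.9, 1.8, 5.5]
opening: 0.48
grip_force: 30.0
```

Contact, 5.5 N upward. Release, wait, then rise.

Call:
arm_command:
  deltas:
    - {"dx":0,"dy":0,"dz":0,"yaw":0}
    - {"dx":0,"dy":0,"dz":0,"yaw":0}
    - {"dx":0,"dy":0,"dz":0,"yaw":0}
    - {"dx":0,"dy":0,"dz":0,"yaw":0}
    - {"dx":0,"dy":0,"dz":0,"yaw":0}
    - {"dx":0,"dy":0,"dz":0,"yaw":0}
    - {"dx":0,"dy":0,"dz":0,"yaw":0}
    - {"dx":0,"dy":0,"dz":0.01,"yaw":0}
    - {"dx":0,"dy":0,"dz":0.03,"yaw":0}
    - {"dx":0,"dy":0,"dz":0.03,"yaw":0}
    - {"dx":0,"dy":0,"dz":0.03,"yaw":0}
    - {"dx":0,"dy":0,"dz":0.03,"yaw":0}
    - {"dx":0,"dy":0,"dz":0,"yaw":0}
    - {"dx":0,"dy":0,"dz":0,"yaw":0}
  gripper: 0.095

```text
t: 9.4
eef_pos: [655.9, -237.6, 292.8]
tcp_rot: [-3.141, 0.001, 3.047]
ft_force: [-0.4, 0.0, 0.2]
opening: 1.003
grip_force: 0.0
```

Call:
arm_command:
  deltas:
    - {"dx":-0.0032,"dy":0.0297,"dz":0,"yaw":1.04}
    - {"dx":-0.0032,"dy":0.0297,"dz":0,"yaw":1.04}
    - {"dx":-0.0032,"dy":0.0297,"dz":0,"yaw":1.04}
    - {"dx":-0.0032,"dy":0.0297,"dz":0,"yaw":1.04}
    - {"dx":-0.0032,"dy":0.0297,"dz":0,"yaw":1.04}
    - {"dx":-0.0032,"dy":0.0297,"dz":0,"yaw":1.04}
    - {"dx":-0.0032,"dy":0.0297,"dz":0,"yaw":1.04}
    - {"dx":-0.0032,"dy":0.0297,"dz":0,"yaw":1.04}
    - {"dx":-0.0032,"dy":0.0297,"dz":0,"yaw":1.04}
    - {"dx":-0.0032,"dy":0.0297,"dz":0,"yaw":1.04}
    - {"dx":-0.0032,"dy":0.0297,"dz":0,"yaw":1.04}
    - {"dx":-0.0032,"dy":0.0297,"dz":0,"yaw":1.04}
    - {"dx":-0.0032,"dy":0.0297,"dz":0,"yaw":1.04}
    - {"dx":-0.0032,"dy":0.0297,"dz":0,"yaw":1.04}
    - {"dx":-0.0032,"dy":0.0297,"dz":0,"yaw":1.04}
    - {"dx":0,"dy":0,"dz":-0.03,"yaw":0}
    - {"dx":0,"dy":0,"dz":-0.03,"yaw":0}
    - {"dx":0,"dy":0,"dz":-0.03,"yaw":0}
    - {"dx":0,"dy":0,"dz":0,"yaw":0}
    - {"dx":0,"dy":0,"dz":0,"yaw":0}

```text
t: 11.4
eef_pos: [607.9, 207.9, 201.8]
tcp_rot: [3.142, -0.001, -2.964]
ft_force: [-0.2, 0.7, 1.0]
opening: 0.997
grip_force: 0.0
```

```bash
python3 - <<'E'
from h import *
s=state(); print(s["eef_pos"],np.degrees(s["tcp_rot"]))
im,W=cam("wrist"); save("w2.png",im); hsv=cv2.cvtColor(im,cv2.COLOR_RGB2HSV).astype(int)
ok=np.isfinite(W[...,2])&(np.hypot(W[...,0]-608,W[...,1]-208)<150)
h=hsv[...,0]; red=ok&((h<8)|(h>172))&(hsv[...,1]>150)&(W[...,2]>38)&(W[...,2]<50)
R=lambda m:print(m.sum(),cv2.minAreaRect(W[m][:,:2].astype(np.float32)),np.percentile(W[m][:,2],[5,50,95]))
R(red); R(ok&(hsv[...,2]<70)&(W[...,2]>72)&(W[...,2]<90)&(np.hypot(W[...,0]-608,W[...,1]-208)<50))
R(ok&(W[...,2]>38)&(W[...,2]<50))
im,W=cam("scene"); h=cv2.cvtColor(im,cv2.COLOR_RGB2HSV).astype(int)
m=(abs(W[...,0]-656)<45)&(abs(W[...,1]+238)<45)&(W[...,2]>174)&(W[...,2]<190);R(m)
E
```

```text
[607.86697085 207.85868149 201.83528456] [ 1.79997227e+02 -8.36611846e-02 -1.69810414e+02]
10442 ((607.73828125, 208.78282165527344), (194.00054931640625, 55.706275939941406), 10.180525779724121) [42.69088536 43.95648641 45.18217653]
1169 ((606.8309936523438, 208.5911865234375), (52.461978912353516, 16.146556854248047), 10.509119987487793) [77.83210419 79.72640911 81.05805746]
33392 ((603.2332763671875, 208.11790466308594), (241.475341796875, 130.52926635742188), 10.083240509033203) [42.62648489 43.97982492 45.22189371]
241 ((656.6698608398438, -238.21035766601562), (48.406150817871094, 45.081912994384766), 72.3348159790039) [176.01180875 182.10820157 184.61713354]
```

Call:
arm_command:
  deltas:
    - {"dx":0,"dy":0.0008,"dz":-0.03,"yaw":0}
    - {"dx":0,"dy":0,"dz":-0.03,"yaw":0}
    - {"dx":0,"dy":0,"dz":-0.03,"yaw":0}
    - {"dx":0,"dy":0,"dz":-0.025,"yaw":0}
    - {"dx":0,"dy":0,"dz":-0.012,"yaw":0}
    - {"dx":0,"dy":0,"dz":-0.005,"yaw":0}
    - {"dx":0,"dy":0,"dz":0,"yaw":0}
    - {"dx":0,"dy":0,"dz":0,"yaw":0}

```text
t: 12.3
eef_pos: [608.6, 208.9, 71.4]
tcp_rot: [3.141, 0.002, -2.964]
ft_force: [1.2, 0.1, 0.2]
opening: 1.001
grip_force: 0.0
```

Call:
arm_command:
  deltas:
    - {"dx":0,"dy":0,"dz":0,"yaw":0}
    - {"dx":0,"dy":0,"dz":0,"yaw":0}
    - {"dx":0,"dy":0,"dz":0,"yaw":0}
    - {"dx":0,"dy":0,"dz":0,"yaw":0}
    - {"dx":0,"dy":0,"dz":0,"yaw":0}
    - {"dx":0,"dy":0,"dz":0,"yaw":0}
    - {"dx":0,"dy":0,"dz":0,"yaw":0}
    - {"dx":0,"dy":0,"dz":0,"yaw":0}
    - {"dx":0,"dy":0,"dz":0,"yaw":0}
    - {"dx":0,"dy":0,"dz":0,"yaw":0}
    - {"dx":0,"dy":0,"dz":0,"yaw":0}
    - {"dx":0,"dy":0,"dz":0,"yaw":0}
  gripper: 0

```text
t: 13.5
eef_pos: [608.0, 208.9, 70.0]
tcp_rot: [3.141, 0.0, -2.964]
ft_force: [-0.9, 1.5, -1.2]
opening: 0.176
grip_force: 30.0
```

Gripped. Lift straight up, slowly at first.

Call:
arm_command:
  deltas:
    - {"dx":0,"dy":0,"dz":0.005,"yaw":0}
    - {"dx":0,"dy":0,"dz":0.008,"yaw":0}
    - {"dx":0,"dy":0,"dz":0.01,"yaw":0}
    - {"dx":0,"dy":0,"dz":0.01,"yaw":0}
    - {"dx":0,"dy":0,"dz":0.015,"yaw":0}
    - {"dx":0,"dy":0,"dz":0.02,"yaw":0}
    - {"dx":0,"dy":0,"dz":0.02,"yaw":0}
    - {"dx":0,"dy":0,"dz":0.02,"yaw":0}
    - {"dx":0,"dy":0,"dz":0,"yaw":0}
    - {"dx":0,"dy":0,"dz":0,"yaw":0}

```text
t: 14.5
eef_pos: [607.8, 208.7, 178.3]
tcp_rot: [3.141, 0.001, -2.964]
ft_force: [0.3, 0.1, -4.9]
opening: 0.175
grip_force: 30.0
```

Call:
arm_command:
  deltas:
    - {"dx":-0.01,"dy":-0.01,"dz":0,"yaw":0}
    - {"dx":-0.02,"dy":-0.02,"dz":0,"yaw":-1}
    - {"dx":-0.02,"dy":-0.02,"dz":0,"yaw":-1}
    - {"dx":-0.02,"dy":-0.02,"dz":0,"yaw":-1}
    - {"dx":-0.02,"dy":-0.02,"dz":0,"yaw":-1}
    - {"dx":-0.02,"dy":-0.02,"dz":0,"yaw":-1}
    - {"dx":-0.02,"dy":-0.02,"dz":0,"yaw":-1}
    - {"dx":-0.012,"dy":-0.02,"dz":0,"yaw":-1}
    - {"dx":0,"dy":-0.025,"dz":0,"yaw":-1}
    - {"dx":0,"dy":-0.025,"dz":0,"yaw":-1}
    - {"dx":0,"dy":-0.025,"dz":0,"yaw":-1}
    - {"dx":0,"dy":-0.025,"dz":0,"yaw":-1}
    - {"dx":0,"dy":-0.025,"dz":0,"yaw":-1}
    - {"dx":0,"dy":-0.025,"dz":0,"yaw":-1}
    - {"dx":0,"dy":-0.025,"dz":0,"yaw":-1}
    - {"dx":0,"dy":-0.025,"dz":0,"yaw":-1}
    - {"dx":0,"dy":-0.025,"dz":0,"yaw":-0.6}
    - {"dx":0,"dy":-0.013,"dz":0,"yaw":0}
    - {"dx":0,"dy":0,"dz":0,"yaw":0}
    - {"dx":0,"dy":0,"dz":0,"yaw":0}

```text
t: 16.5
eef_pos: [465.6, -178.7, 177.5]
tcp_rot: [3.141, -0.001, 3.047]
ft_force: [0.2, 0.1, -5.2]
opening: 0.176
grip_force: 30.0
```

Call:
arm_command:
  deltas:
    - {"dx":0,"dy":-0.001,"dz":-0.02,"yaw":0}
    - {"dx":0,"dy":0,"dz":-0.025,"yaw":0}
    - {"dx":0,"dy":0,"dz":-0.025,"yaw":0}
    - {"dx":0,"dy":0,"dz":-0.02,"yaw":0}
    - {"dx":0,"dy":0,"dz":-0.011,"yaw":0}
    - {"dx":0,"dy":0,"dz":-0.006,"yaw":0}
    - {"dx":0,"dy":0,"dz":0,"yaw":0}
    - {"dx":0.01,"dy":-0.001,"dz":0,"yaw":0}
    - {"dx":0.015,"dy":-0.0014,"dz":0,"yaw":0}
    - {"dx":0.01,"dy":-0.001,"dz":0,"yaw":0}
    - {"dx":0.01,"dy":-0.001,"dz":0,"yaw":0}
    - {"dx":0,"dy":0,"dz":0,"yaw":0}
    - {"dx":0,"dy":0,"dz":-0.003,"yaw":0}
    - {"dx":0,"dy":0,"dz":-0.002,"yaw":0}
    - {"dx":0,"dy":0,"dz":-0.001,"yaw":0}
    - {"dx":0,"dy":0,"dz":0,"yaw":0}
    - {"dx":0,"dy":0,"dz":0,"yaw":0}

```text
t: 18.2
eef_pos: [510.8, -184.7, 65.0]
tcp_rot: [3.141, -0.0, 3.047]
ft_force: [0.2, 0.7, -4.8]
opening: 0.176
grip_force: 30.0
```

Call:
arm_command:
  deltas:
    - {"dx":0,"dy":0,"dz":-0.001,"yaw":0}
    - {"dx":0,"dy":0,"dz":-0.001,"yaw":0}
    - {"dx":0,"dy":0,"dz":0,"yaw":0}
    - {"dx":0,"dy":0,"dz":0,"yaw":0}

```text
t: 18.6
eef_pos: [510.9, -184.7, 62.9]
tcp_rot: [3.141, -0.0, 3.047]
ft_force: [0.1, -0.5, -4.1]
opening: 0.182
grip_force: 30.0
```

Call:
arm_command:
  deltas:
    - {"dx":0,"dy":0,"dz":-0.001,"yaw":0}
    - {"dx":0,"dy":0,"dz":0,"yaw":0}
    - {"dx":0,"dy":0,"dz":0,"yaw":0}

```text
t: 18.9
eef_pos: [511.0, -184.7, 62.0]
tcp_rot: [3.142, 0.0, 3.047]
ft_force: [-0.6, 0.6, -3.6]
opening: 0.178
grip_force: 30.0
```

Call:
arm_command:
  deltas:
    - {"dx":0,"dy":0,"dz":-0.001,"yaw":0}
    - {"dx":0,"dy":0,"dz":0,"yaw":0}
    - {"dx":0,"dy":0,"dz":0,"yaw":0}

```text
t: 19.2
eef_pos: [511.1, -184.4, 61.7]
tcp_rot: [3.141, 0.001, 3.047]
ft_force: [-1.2, 3.6, 7.1]
opening: 0.176
grip_force: 30.0
```

Call:
arm_command:
  deltas:
    - {"dx":0,"dy":0,"dz":0,"yaw":0}
    - {"dx":0,"dy":0,"dz":0,"yaw":0}
    - {"dx":0,"dy":0,"dz":0,"yaw":0}
    - {"dx":0,"dy":0,"dz":0,"yaw":0}
    - {"dx":0,"dy":0,"dz":0,"yaw":0}
    - {"dx":0,"dy":0,"dz":0,"yaw":0}
    - {"dx":0,"dy":0,"dz":0,"yaw":0}
    - {"dx":0,"dy":0,"dz":0.01,"yaw":0}
    - {"dx":0,"dy":0,"dz":0.03,"yaw":0}
    - {"dx":0,"dy":0,"dz":0.03,"yaw":0}
    - {"dx":0,"dy":0,"dz":0.01,"yaw":0}
    - {"dx":-0.02,"dy":0.002,"dz":0,"yaw":0}
    - {"dx":-0.03,"dy":0.003,"dz":0,"yaw":0}
    - {"dx":-0.03,"dy":0.003,"dz":0,"yaw":0}
    - {"dx":-0.03,"dy":0.003,"dz":0,"yaw":0}
    - {"dx":-0.022,"dy":0.0015,"dz":0,"yaw":0}
    - {"dx":0,"dy":0,"dz":0,"yaw":0}
    - {"dx":0,"dy":0,"dz":0,"yaw":0}
  gripper: 0.095

```text
t: 21.0
eef_pos: [379.3, -172.5, 141.3]
tcp_rot: [-3.141, 0.001, 3.047]
ft_force: [-0.2, -0.6, 1.2]
opening: 0.999
grip_force: 0.0
```

```bash
cat > c.py <<'E'
from h import *
s=state(); print(s["eef_pos"],s["joints"],s["t"])
for n in("scene","side"):
    im,W=cam(n); save(n+"_%.0f.png"%(s["t"]*10),im); hsv=cv2.cvtColor(im,cv2.COLOR_RGB2HSV).astype(int); h=hsv[...,0]
    reg=(abs(W[...,0]-550)<200)&(abs(W[...,1]+185)<100)
    R=lambda m:m.sum()>3 and print(n,m.sum(),cv2.minAreaRect(W[m][:,:2].astype(np.float32)),np.percentile(W[m][:,2],[5,50,95]))
    red=((h<8)|(h>172))&(hsv[...,1]>150)
    R(reg&red&(W[...,2]>29)&(W[...,2]<44)); R(reg&(hsv[...,2]<70)&(W[...,2]>66)&(W[...,2]<80))
    R((abs(W[...,0]-656)<45)&(abs(W[...,1]+238)<45)&(W[...,2]>174)&(W[...,2]<190))
E
python3 c.py
```

```text
[ 379.29296018 -172.50876314  141.27639192] [-5.85753102e-01  2.95512277e-01  2.12111099e+00  1.75223001e-04
  7.24046155e-01 -2.06169521e+00] 21.0
scene 479 ((484.04400634765625, -179.8366241455078), (55.369140625, 136.5899658203125), 84.62406158447266) [31.98623964 36.44291647 39.33581164]
scene 20 ((507.1054382324219, -176.42233276367188), (9.562202453613281, 29.017297744750977), 89.64246368408203) [66.52181242 70.68235767 72.47883027]
scene 243 ((657.2157592773438, -237.0541229248047), (46.627506256103516, 47.13194274902344), 7.007075309753418) [176.04303424 182.01779015 184.55570241]
side 891 ((510.3773193359375, -185.47227478027344), (59.15502166748047, 197.25384521484375), 84.220458984375) [31.49218716 35.83079201 38.65192646]
side 85 ((508.5183410644531, -187.0924835205078), (14.403109550476074, 52.96450424194336), 82.68549346923828) [66.55516231 70.62349348 73.7064669 ]
side 175 ((654.8057250976562, -238.77734375), (47.342262268066406, 43.15946960449219), 51.061439514160156) [175.35630453 181.4154143  183.57907992]
```

The case is flat at (510.5,-185), yaw -5.4°, and released. Next I'll narrow the fingers to 30 mm, lower behind its rear end and push.

Call:
arm_command:
  deltas:
    - {"dx":0,"dy":0,"dz":-0.02,"yaw":0}
    - {"dx":0,"dy":0,"dz":-0.025,"yaw":0}
    - {"dx":0,"dy":0,"dz":-0.025,"yaw":0}
    - {"dx":0,"dy":0,"dz":-0.02,"yaw":0}
    - {"dx":0,"dy":0,"dz":-0.013,"yaw":0}
    - {"dx":0,"dy":0,"dz":-0.005,"yaw":0}
    - {"dx":0,"dy":0,"dz":0,"yaw":0}
    - {"dx":0,"dy":0,"dz":0,"yaw":0}
    - {"dx":0,"dy":0,"dz":0,"yaw":0}
    - {"dx":0.01,"dy":-0.001,"dz":0,"yaw":0}
    - {"dx":0.008,"dy":-0.0007,"dz":0,"yaw":0}
    - {"dx":0.005,"dy":-0.0005,"dz":0,"yaw":0}
    - {"dx":0.005,"dy":-0.0005,"dz":0,"yaw":0}
    - {"dx":0.005,"dy":-0.0005,"dz":0,"yaw":0}
    - {"dx":0.005,"dy":-0.0005,"dz":0,"yaw":0}
    - {"dx":0.005,"dy":-0.0005,"dz":0,"yaw":0}
    - {"dx":0.005,"dy":-0.0005,"dz":0,"yaw":0}
    - {"dx":0.005,"dy":-0.0005,"dz":0,"yaw":0}
    - {"dx":0.005,"dy":-0.0005,"dz":0,"yaw":0}
  gripper: 0.03

```text
t: 23.0
eef_pos: [437.3, -177.9, 32.9]
tcp_rot: [3.141, -0.0, 3.047]
ft_force: [0.6, -0.2, -0.0]
opening: 0.316
grip_force: 0.0
```

```bash
python3 c.py
```

```text
[ 437.3433422  -177.91386934   32.92674141] [-5.26440232e-01  5.55419535e-01  2.08900522e+00  1.67716043e-04
  4.97299810e-01 -2.00304824e+00] 23.0
scene 412 ((484.0402526855469, -179.3721923828125), (54.49144744873047, 134.1698760986328), 83.63077545166016) [32.8533072  36.42518594 39.43276304]
scene 73 ((479.8540954589844, -183.28988647460938), (43.31769561767578, 110.20857238769531), 78.07015228271484) [66.69622079 71.35601977 77.74387909]
scene 241 ((657.1944580078125, -237.44886779785156), (47.53740310668945, 43.891380310058594), 76.17040252685547) [175.72484283 181.92720119 184.3920814 ]
side 782 ((509.45648193359375, -185.2781219482422), (57.48881912231445, 196.18417358398438), 84.73001861572266) [31.20726561 35.72702933 38.57943866]
side 74 ((478.2955017089844, -190.74411010742188), (47.904457092285156, 111.90863800048828), 76.92855834960938) [66.86947185 71.03728159 76.09276714]
side 175 ((655.220458984375, -238.34104919433594), (45.64561462402344, 43.326988220214844), 51.626468658447266) [175.36443384 181.48587724 183.97557265]
```

The TCP has passed the case's rear end, yet the case hasn't moved and there is no force. I'll look.

```bash
python3 - <<'E'
import cv2,glob
a=cv2.imread("pics/side_230.png")[150:380,230:500]; b=cv2.imread("pics/scene_230.png")[100:300,150:400]
a=cv2.resize(a,(400,340)); b=cv2.resize(b,(400,320)); b=cv2.copyMakeBorder(b,0,20,0,0,0)
cv2.imwrite("pics/chk.png",cv2.hconcat([a,b]))
E
```

```text
(no output)
```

View pics/chk.png

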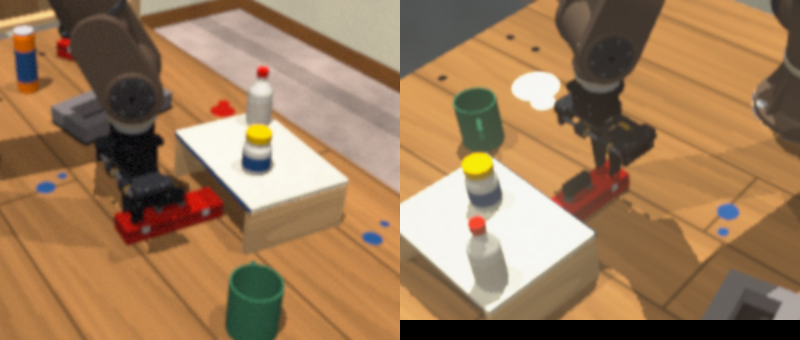

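The fingers seem to overlap the case's rear third. I'll check their real height in the point clouds.

```bash
python3 - <<'E'
from h import *
s=state(); print(s["t"],s["eef_pos"],s["ft_force"],s["opening"])
O=np.array([590.4,-191.6,0]);a=np.radians(-5.4);X=np.array([np.cos(a),np.sin(a),0]);Y=np.array([-np.sin(a),np.cos(a),0])
for n in("scene","side","wrist"):
    im,W=cam(n); hsv=cv2.cvtColor(im,cv2.COLOR_RGB2HSV).astype(int)
    P=W-O; xs=P@X; ys=P@Y; z=W[...,2]; red=((hsv[...,0]<8)|(hsv[...,0]>172))&(hsv[...,1]>150)
    reg=(xs>-260)&(xs<40)&(abs(ys)<90)
    print(n)
    for lo in range(0,110,10):
        m=reg&~red&(hsv[...,2]<80)&(z>lo)&(z<=lo+10)
        if m.sum()>5: print(" dark z",lo,m.sum(),"x",np.percentile(xs[m],[2,50,98]).round(),"y",np.percentile(ys[m],[2,50,98]).round())
    m=reg&red&(z>5); print(" red x",np.percentile(xs[m],[1,99]).round(),"y",np.percentile(ys[m],[1,99]).round(),"z",np.percentile(z[m],[1,50,99]).round())
    save("n_%s.png"%n,im)
E
```

```text
23.1 [ 437.59646262 -178.02830267   32.95220025] [-0.78049208  0.9310058  -0.86043476] 0.31597253006246595
scene
 dark z 40 20 x [-159. -146.  -55.] y [-20.   5.  16.]
 dark z 50 68 x [-158.  -92.  -53.] y [-20.   7.  20.]
 dark z 60 84 x [-161.  -92.  -52.] y [-19.   6.  22.]
 dark z 70 75 x [-162.  -93.  -54.] y [-19.   4.  23.]
 dark z 80 23 x [-156. -145. -141.] y [-22.  20.  25.]
 dark z 90 15 x [-151. -144. -142.] y [-22.  19.  26.]
 dark z 100 14 x [-157. -142. -140.] y [-23. -18.  24.]
 red x [-172.  -41.] y [-23.  28.] z [ 7. 36. 45.]
side
 dark z 0 9 x [-7. 34. 37.] y [-57.  -5.  87.]
 dark z 30 14 x [-106. -101.  -56.] y [-7. -3.  9.]
 dark z 40 41 x [-160. -105.  -57.] y [-21.  -6.  18.]
 dark z 50 70 x [-165. -106.  -59.] y [-23.  -7.  17.]
 dark z 60 63 x [-165. -152.  -54.] y [-25.  -8.  18.]
 dark z 70 48 x [-166.  -75.  -56.] y [-22.   3.  17.]
 dark z 90 12 x [-165.   -0.    0.] y [-85. -54.  11.]
 red x [-178.   15.] y [-30.  24.] z [  6.  34. 121.]
wrist
 dark z 20 15 x [-178. -177. -176.] y [-28.  26.  28.]
 dark z 30 78 x [-107. -106. -106.] y [-6. -0.  6.]
 dark z 40 445 x [-165. -107. -106.] y [-19.  -1.  16.]
 dark z 50 787 x [-166. -107. -104.] y [-21.  -0.  19.]
 dark z 60 590 x [-166. -164. -106.] y [-23.  -1.  20.]
 dark z 70 627 x [-166. -165. -152.] y [-24.  14.  22.]
 dark z 80 647 x [-166. -165. -158.] y [-24. -16.  22.]
 dark z 90 698 x [-166. -165. -144.] y [-23. -16.  20.]
 dark z 100 275 x [-157. -150. -144.] y [-18. -18.  15.]
 red x [-178.  -86.] y [-27.  26.] z [10. 36. 54.]
```

View pics/n_wrist.png

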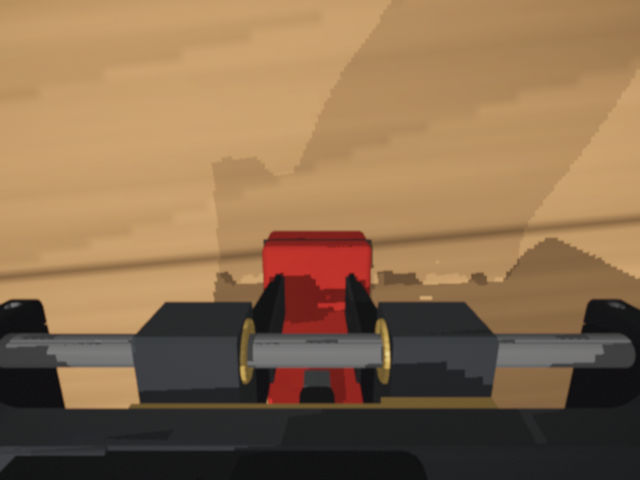

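The wrist view shows the fingers at about (270,300) and (355,300), apparently sunk through the red lid. The case hasn't moved and there is no contact force, so the finger flanks don't engage the body here. I'll back out the way I came, close the fingers, and retry with small steps while watching the force.

Call:
arm_command:
  deltas:
    - {"dx":-0.01,"dy":0.001,"dz":0,"yaw":0}
    - {"dx":-0.01,"dy":0.001,"dz":0,"yaw":0}
    - {"dx":-0.01,"dy":0.001,"dz":0,"yaw":0}
    - {"dx":-0.01,"dy":0.001,"dz":0,"yaw":0}
    - {"dx":-0.01,"dy":0.001,"dz":0,"yaw":0}
    - {"dx":0,"dy":0,"dz":0,"yaw":0}

```text
t: 23.85
eef_pos: [385.5, -172.6, 33.0]
tcp_rot: [3.141, -0.001, 3.047]
ft_force: [0.0, -1.0, -0.1]
opening: 0.319
grip_force: 0.0
```

Call:
arm_command:
  deltas:
    - {"dx":0,"dy":0,"dz":0,"yaw":0}
    - {"dx":0,"dy":0,"dz":0,"yaw":0}
    - {"dx":0,"dy":0,"dz":0,"yaw":0}
    - {"dx":0,"dy":0,"dz":-0.003,"yaw":0}
    - {"dx":0.01,"dy":-0.001,"dz":0,"yaw":0}
    - {"dx":0.005,"dy":-0.0005,"dz":0,"yaw":0}
    - {"dx":0.005,"dy":-0.0005,"dz":0,"yaw":0}
    - {"dx":0.005,"dy":-0.0005,"dz":0,"yaw":0}
    - {"dx":0.005,"dy":-0.0005,"dz":0,"yaw":0}
  gripper: 0

```text
t: 24.75
eef_pos: [417.4, -175.9, 30.0]
tcp_rot: [3.141, -0.0, 3.047]
ft_force: [-0.1, -0.4, -0.2]
opening: 0.007
grip_force: 0.0
```

```bash
python3 c.py; python3 -c "
from h import *;print(state()['ft_force'])"
```

```text
[ 417.40696367 -175.90720183   29.95475694] [-5.44896108e-01  5.46212154e-01  2.13668340e+00  1.74775573e-04
  4.58758676e-01 -2.02162270e+00] 24.75
scene 450 ((485.434814453125, -179.00021362304688), (56.83750534057617, 133.77691650390625), 82.67249298095703) [32.17350518 36.46441355 39.09781619]
scene 61 ((466.8636474609375, -175.13345336914062), (17.304622650146484, 111.2432632446289), 89.72257995605469) [66.8163399  71.63021579 78.10764922]
scene 242 ((657.417236328125, -237.15615844726562), (48.546173095703125, 44.15801239013672), 74.96428680419922) [175.91864393 181.91889129 184.51112437]
side 789 ((509.0738525390625, -187.47242736816406), (60.00819396972656, 204.33786010742188), 87.07659912109375) [30.92609163 35.70745426 38.59747897]
side 79 ((470.0239562988281, -183.77896118164062), (21.462726593017578, 128.49594116210938), 83.12598419189453) [66.79766089 71.07045099 77.35881961]
side 179 ((655.6299438476562, -237.69371032714844), (46.03371810913086, 43.18922424316406), 52.51386642456055) [174.860311   181.39011343 184.05606086]
[-0.86393177  0.2728376  -0.65483113]
```

Still no contact when pushing, with the finger front 15 mm past the rear face. I'll try a side pinch instead: back out, open, straddle the rear end and pinch the body across its width.

Call:
arm_command:
  deltas:
    - {"dx":-0.01,"dy":0.001,"dz":0,"yaw":0}
    - {"dx":-0.01,"dy":0.001,"dz":0,"yaw":0}
    - {"dx":-0.01,"dy":0.001,"dz":0,"yaw":0}
    - {"dx":-0.005,"dy":0.0005,"dz":0,"yaw":0}
    - {"dx":0,"dy":0,"dz":-0.004,"yaw":0}
    - {"dx":0,"dy":0,"dz":0,"yaw":0}

```text
t: 25.45
eef_pos: [381.9, -172.5, 25.7]
tcp_rot: [3.141, -0.0, 3.047]
ft_force: [0.3, 0.0, 0.1]
opening: 0.004
grip_force: 0.0
```

Call:
arm_command:
  deltas:
    - {"dx":0,"dy":0,"dz":0,"yaw":0}
    - {"dx":0,"dy":0,"dz":0,"yaw":0}
    - {"dx":0,"dy":0,"dz":0,"yaw":0}
    - {"dx":0,"dy":0,"dz":0,"yaw":0}
    - {"dx":0,"dy":0,"dz":0,"yaw":0}
    - {"dx":0,"dy":0,"dz":0,"yaw":0}
    - {"dx":0,"dy":0,"dz":0,"yaw":0}
    - {"dx":0,"dy":0,"dz":0,"yaw":0}
    - {"dx":0,"dy":0,"dz":0,"yaw":0}
    - {"dx":0,"dy":0,"dz":0,"yaw":0}
    - {"dx":0.01,"dy":-0.001,"dz":0,"yaw":0}
    - {"dx":0.01,"dy":-0.001,"dz":0,"yaw":0}
    - {"dx":0.01,"dy":-0.001,"dz":0,"yaw":0}
    - {"dx":0.01,"dy":-0.001,"dz":0,"yaw":0}
    - {"dx":0.009,"dy":-0.001,"dz":0,"yaw":0}
    - {"dx":0,"dy":0,"dz":0,"yaw":0}
  gripper: 0.095

```text
t: 27.05
eef_pos: [432.2, -177.6, 25.9]
tcp_rot: [-3.141, 0.001, 3.048]
ft_force: [-0.4, -0.4, 0.1]
opening: 0.997
grip_force: 0.0
```

Call:
arm_command:
  deltas:
    - {"dx":0,"dy":0,"dz":0,"yaw":0}
    - {"dx":0,"dy":0,"dz":0,"yaw":0}
    - {"dx":0,"dy":0,"dz":0,"yaw":0}
    - {"dx":0,"dy":0,"dz":0,"yaw":0}
    - {"dx":0,"dy":0,"dz":0,"yaw":0}
    - {"dx":0,"dy":0,"dz":0,"yaw":0}
    - {"dx":0,"dy":0,"dz":0,"yaw":0}
    - {"dx":0,"dy":0,"dz":0,"yaw":0}
  gripper: 0.045

```text
t: 27.85
eef_pos: [430.8, -177.3, 26.0]
tcp_rot: [3.141, -0.0, 3.047]
ft_force: [-0.8, -0.4, 0.7]
opening: 0.572
grip_force: 30.0
```

The side pinch holds: 30 N with the jaws at the case width. Now slide it in about 105 mm along the shelf's x.

Call:
arm_command:
  deltas:
    - {"dx":0.005,"dy":-0.0005,"dz":0,"yaw":0}
    - {"dx":0.005,"dy":-0.0005,"dz":0,"yaw":0}
    - {"dx":0.0075,"dy":-0.0007,"dz":0,"yaw":0}
    - {"dx":0.0075,"dy":-0.0007,"dz":0,"yaw":0}
    - {"dx":0.0075,"dy":-0.0007,"dz":0,"yaw":0}
    - {"dx":0.0075,"dy":-0.0007,"dz":0,"yaw":0}
    - {"dx":0.005,"dy":-0.0005,"dz":0,"yaw":0}
    - {"dx":0.005,"dy":-0.0005,"dz":0,"yaw":0}
    - {"dx":0,"dy":0,"dz":0,"yaw":0}

```text
t: 28.75
eef_pos: [482.1, -182.4, 26.0]
tcp_rot: [-3.141, 0.002, 3.047]
ft_force: [2.7, 1.1, 0.9]
opening: 0.578
grip_force: 30.0
```

```bash
python3 c.py
```

```text
[ 482.09440288 -182.41014152   26.00746346] [-4.90095881e-01  6.03804485e-01  1.98921926e+00  6.07729556e-04
  5.46825313e-01 -1.96712238e+00] 28.75
scene 272 ((505.7594299316406, -181.02163696289062), (89.37383270263672, 45.501617431640625), 43.387046813964844) [33.70649857 36.72993472 39.74571108]
scene 33 ((489.5762023925781, -181.78199768066406), (71.40522003173828, 19.052139282226562), 73.9095230102539) [67.40562942 72.87007488 79.23277887]
scene 240 ((656.6251831054688, -237.82687377929688), (46.45729446411133, 45.10664749145508), 60.51564025878906) [176.35413698 182.04926398 184.51910217]
side 574 ((546.2887573242188, -191.25091552734375), (61.6633186340332, 168.4674835205078), 83.80036163330078) [30.45168776 35.61500808 38.44080886]
side 69 ((527.911865234375, -188.95635986328125), (74.48622131347656, 116.18648529052734), 83.77059936523438) [66.54152461 71.30697268 76.23201984]
side 179 ((655.0232543945312, -238.62307739257812), (46.83370590209961, 43.336551666259766), 52.28341293334961) [175.32692192 181.30080148 183.53226721]
```

Call:
arm_command:
  deltas:
    - {"dx":0.005,"dy":-0.0005,"dz":0,"yaw":0}
    - {"dx":0.0075,"dy":-0.0007,"dz":0,"yaw":0}
    - {"dx":0.0075,"dy":-0.0007,"dz":0,"yaw":0}
    - {"dx":0.0075,"dy":-0.0007,"dz":0,"yaw":0}
    - {"dx":0.0075,"dy":-0.0007,"dz":0,"yaw":0}
    - {"dx":0.0075,"dy":-0.0007,"dz":0,"yaw":0}
    - {"dx":0.005,"dy":-0.0005,"dz":0,"yaw":0}
    - {"dx":0.005,"dy":-0.0005,"dz":0,"yaw":0}
    - {"dx":0.003,"dy":-0.0003,"dz":0,"yaw":0}
    - {"dx":0,"dy":0,"dz":0,"yaw":0}
    - {"dx":0,"dy":0,"dz":0,"yaw":0}

```text
t: 29.95
eef_pos: [537.1, -187.6, 26.0]
tcp_rot: [-3.141, 0.002, 3.047]
ft_force: [1.9, 1.6, 0.8]
opening: 0.578
grip_force: 30.0
```

Call:
arm_command:
  deltas:
    - {"dx":0,"dy":0,"dz":0,"yaw":0}
    - {"dx":0,"dy":0,"dz":0,"yaw":0}
    - {"dx":0,"dy":0,"dz":0,"yaw":0}
    - {"dx":0,"dy":0,"dz":0,"yaw":0}
    - {"dx":0,"dy":0,"dz":0,"yaw":0}
    - {"dx":0,"dy":0,"dz":0,"yaw":0}
    - {"dx":-0.01,"dy":0.001,"dz":0,"yaw":0}
    - {"dx":-0.02,"dy":0.002,"dz":0,"yaw":0}
    - {"dx":-0.02,"dy":0.002,"dz":0,"yaw":0}
    - {"dx":-0.02,"dy":0.002,"dz":0,"yaw":0}
    - {"dx":-0.02,"dy":0.002,"dz":0,"yaw":0}
    - {"dx":0,"dy":0,"dz":0.03,"yaw":0}
    - {"dx":0,"dy":0,"dz":0.04,"yaw":0}
    - {"dx":0,"dy":0,"dz":0.04,"yaw":0}
    - {"dx":0,"dy":0,"dz":0.04,"yaw":0}
    - {"dx":0,"dy":0,"dz":0,"yaw":0}
    - {"dx":0,"dy":0,"dz":0,"yaw":0}
  gripper: 0.095

```text
t: 31.65
eef_pos: [446.0, -178.4, 176.3]
tcp_rot: [-3.141, 0.001, 3.047]
ft_force: [-0.3, -0.4, 0.3]
opening: 0.997
grip_force: 0.0
```

```bash
python3 - <<'E'
from h import *
O=np.array([590.4,-191.6,0]);a=np.radians(-5.4);X=np.array([np.cos(a),np.sin(a),0]);Y=np.array([-np.sin(a),np.cos(a),0])
ims=[]
for n in("scene","side"):
    im,W=cam(n); hsv=cv2.cvtColor(im,cv2.COLOR_RGB2HSV).astype(int); P=W-O; xs=P@X; ys=P@Y; z=W[...,2]
    red=((hsv[...,0]<8)|(hsv[...,0]>172))&(hsv[...,1]>150)&(abs(ys)<80)&(xs>-150)&(xs<0)
    for lo,hi in((5,29),(29,44)):
        m=red&(z>lo)&(z<hi); print(n,m.sum(),"x",np.percentile(xs[m],[0,2,98]).round(),cv2.minAreaRect(np.c_[xs[m],ys[m]].astype(np.float32)),np.median(z[m]))
    ims.append(im[150:330,300:500] if n=="side" else im[150:330,130:330])
save("fin.png",cv2.hconcat([cv2.resize(i,(400,360)) for i in ims]))
E
```

```text
Traceback (most recent call last):
IndexError: index -1 is out of bounds for axis 0 with size 0
```

```bash
python3 - <<'E'
from h import *
O=np.array([590.4,-191.6,0]);a=np.radians(-5.4);X=np.array([np.cos(a),np.sin(a),0]);Y=np.array([-np.sin(a),np.cos(a),0])
ims=[]
for n in("scene","side","wrist"):
    im,W=cam(n); hsv=cv2.cvtColor(im,cv2.COLOR_RGB2HSV).astype(int); P=W-O; xs=P@X; ys=P@Y; z=W[...,2]
    red=((hsv[...,0]<8)|(hsv[...,0]>172))&(hsv[...,1]>150)&(abs(ys)<80)&(xs>-150)&(xs<150)
    for lo,hi in((5,29),(29,44)):
        m=red&(z>lo)&(z<hi)
        if m.sum()>5: print(n,m.sum(),"x",np.percentile(xs[m],[0,2,98]).round(),cv2.minAreaRect(np.c_[xs[m],ys[m]].astype(np.float32)),np.median(z[m]))
    if n!="wrist": ims.append(im[150:330,300:500] if n=="side" else im[150:330,130:330])
save("fin.png",cv2.hconcat([cv2.resize(i,(400,360)) for i in ims]))
E
```

```text
scene 125 x [-68. -66. -42.] ((-54.54869079589844, 0.48056602478027344), (50.49490737915039, 26.267852783203125), 88.95698547363281) 36.41332869958592
side 314 x [-73. -72.  52.] ((-14.671985626220703, -24.468978881835938), (48.704036712646484, 139.5816650390625), 69.52557373046875) 15.613437804044793
side 498 x [-73. -71.  36.] ((-16.07492446899414, -2.6791915893554688), (112.5346450805664, 58.20192337036133), 1.0990803241729736) 35.53383179405489
wrist 529 x [-72. -72. -70.] ((-70.8738784790039, -1.3786849975585938), (54.12133026123047, 2.9501404762268066), 89.2695541381836) 17.44355203785716
wrist 3166 x [-72. -71.  37.] ((-15.266082763671875, -1.5438861846923828), (112.58927154541016, 55.085357666015625), 0.37507808208465576) 35.744020055336705
```

View pics/fin.png

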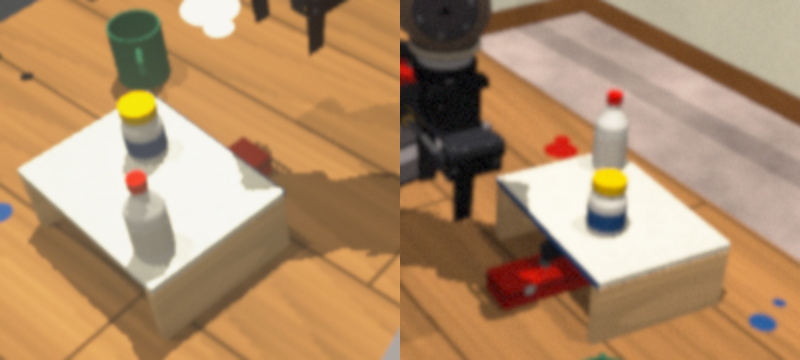

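Both views show the case flat and straight under the shelf. Its rear face is at x = -72 mm, so the handle middle is about 26 mm behind the front edge. The jar and the glue stand upright on top, and the arm is clear of everything. Handing in.

```bash
python3 -c "
from cell import job_done; print(job_done())"
```

```text
the job is handed in; nothing more can be done
None
```

I handed the job in at about 32 s: the jar stands upright on the shelf top, and the case lies flat and straight under the shelf with its handle middle about 26 mm behind the front edge. Pushing its rear end had no effect (the fingers passed into the case without force), so I slid it in by pinching the body's sides; no verdict was returned.

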